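Work the jammed wedge out of the glue-up press

TASK

The glue has set, so free the red wedge that is jammed in the little glue-up press: its jaws bite into the wedge's sides, so pull it sideways by its upright tab as far as it goes one way, then as far the other way, until both jaws have given, then bring it back to the middle and slide it straight out by its tab end. Lay the red wedge flat inside the wooden tray, let go of it, and leave the spare blue wedge where it lies.

Things in the scene. Friction and masses are not known exactly. Their poses are not given: they have to be found in the camera images.
- red_wedge_grip (a point): Red wedge 105 x 60 x 18 mm, flat in the press with axes along the press's; upright tab 26 mm long (x), 14 mm wide (y), top 62 mm above the underside. Point: middle of the tab, 44 mm above the underside; grip here, fingers closing along y. x points to the thin end, 91 mm ahead; tail 14 mm behind. Shoulder 60 mm wide 48 mm ahead; the 40 mm neck before it sits between the jaws. z up.
- blue_wedge_grip (a point): Spare wedge, the same but blue, lying loose on the desk; same point and axes. To be left alone.
- press: Fixed glue-up press 165 x 170 mm, 44 mm high: steel bed 10 mm thick, green guides, aluminium strap over the wedge (top 37 mm). Origin on the desk on the middle line; x is the way the wedge was driven, so it comes out along -x; y left, z up. Held by jaws and strap, the wedge moves only sideways, 16 mm each way. Jaws back, it slides out on the middle line (within 5 mm) and is clear after 50 mm.
- jaw_left (a joint): Left (press +y) brass jaw, slides outward along the press's y: 0 = biting, 0.015 m = fully back. Takes 6 N and stays where the wedge pushes it. At 0 it overlaps the wedge's shoulder by 9 mm and blocks it.
- jaw_right (a joint): Right (press -y) brass jaw, the same to the other side: 0 = biting, 0.015 m = fully back.
- tray: Open pine tray fixed to the desk, 150 mm (its x) by 170 mm (its y) outside, 130 x 150 mm inside, walls 34 mm high, floor 5 mm above the desk. Origin at the centre of its underside, z up.

How it is judged:
By the outcome, as a careful person would: the job done as asked, in the order asked, and still so for the second after the job is handed in, with the robot touching nothing.
It also fails if it takes over 42 s, if anything falls off the work surface, if the arm or the gripper's body presses on something with over 40 N, if the wrist force passes 120 N, or if a joint passes its speed limit or range.

ROBOT

A 7-joint arm with a two-finger parallel gripper is mounted at the origin on a cart in front of the work surface, level with it; the furniture and walls round the work are solid. World frame = base frame: x ahead of the robot, y to its left, z up, the work surface at z = 0. Lengths are in mm, angles in rad, forces in N, time in s.
With the tool pointing down it reaches from about 425 to 950 mm from the base axis. Payload 4.7 kg.
Tool frame: the origin (TCP) lies on the centre line of the jaws, within the pads' length; the fingertips stand env.tip_extent ahead of it and the grasp point (between the pads) lies 2 mm behind it (env.tip_extent is the distance from the TCP to the fingertips, in mm); z points along the fingers, y is the line along which they close (so a half turn about z gives the same grasp; the last joint's range is limited). The gripper opens to 87 mm and grips with 3 to 60 N. Pads are 19 mm wide; open, the fingers measure 117 mm over their backs; the gripper's body (75 mm by 190 mm) begins 51 mm behind the grasp point.
Start: joints at [1.199, 0.469, -0.049, 1.532, 0.024, 1.141, -0.082], TCP at [226.931, -635.728, 239.573] pointing down, gripper open.
Joint ranges: [-2.59, 2.59], [-0.33, 1.99], [-1.39, 1.29], [0.1, 2.45], [-1.04, 4.18], [0.21, 1.99], [-2.66, 2.66]. Speed limits (rad/s): [2.57, 2.57, 3.14, 3.14, 3.14, 3.14, 3.14].

INTERFACE

Orientations are given as [roll, pitch, yaw] about the fixed x, y, z axes, in that order (R = Rz(yaw) Ry(pitch) Rx(roll)).
In Python, from plant import env gives the robot as it stands. Calls block until the motion is done:
- env.move_to(position, orientation): joint-space move of the TCP to a pose.
- env.movel(position, frame=None, vel=150, until_force=None): straight line of the TCP; frame=None keeps the orientation; vel is the mean speed in mm/s. With until_force (N) it stops when the force on the tool has changed by that much, and returns True; else False.
- env.move_j(angles): joint-space move.
- env.set_gripper(opening, strength=None): opening from 0.0 (shut) to 1.0 (fully open); strength is the grip in N (None keeps the last); returns when the fingers have stopped.
- env.dwell(seconds).
- env.ik(position, orientation): joint angles nearest the present ones, or None.
- env.get_state(): the state.
- env.snapshot(name): name is "side" or "top" or "wrist"; returns (picture, depth): 480x640x3 uint8, red, green, blue; 480x640 float32, mm along the optical axis (not along the pixel's ray), 0 where there is no reading.
- env.camera_info(name): a dict with "K" (3x3 intrinsics, pixels), "k1" (the pictures are not rectified: a ray, as slopes to the right and down, at radius r is drawn at 1 + k1 r^2 times it, then the intrinsics apply), "R" (3x3) and "t" (3): a world point X has camera coordinates R X + t. Camera axes: x right, y down, z forward; pixel columns grow to the right and rows downward; lengths in mm; the calibration is good to about 2 mm. A picture is of the moment at which its call begins: read the wrist's pose just before it. camera_info takes no time and is no camera call; for the wrist camera it gives the pose at the moment of the call.
A pose or a line that the arm cannot do raises env.Unreachable and nothing moves.
- env.sign_off(): hands the job in; it is judged then, once.
The state is a dict: "t": time; "q": joint angles; "joint_vel": joint speeds; "effort": joint torques, N m; "eef_pos": TCP position; "tcp_rot": TCP orientation; "force": force on the tool from outside, world axes, zero at the start; "ft_torque": the same for the moment, N m; "grip_width": opening from 0.0 (shut) to 1.0 (fully open); "grip_force": force on a finger pad.
Only numpy, scipy, OpenCV 4.12 (cv2) and the standard library are available. Lean on these libraries where they do the work, as an engineer would, in place of code of your own. Each camera call takes 0.05 s, during which the arm holds its last target. There are 200 camera calls.

## Working session

There is one attempt and no reset: what is moved stays moved. The work goes in short steps, each a Python script; the robot and the scene stay as the last script left them, time stands still between calls to the robot, and variables do not carry over. Pictures are saved under pics/ and viewed, at most 10 in all, crops included, and the job is handed in when it is done.

```bash
mkdir -p pics; ls
python3 - <<'E'
from plant import env
import cv2,numpy as np
for n in("top","side"):
    p,d=env.snapshot(n); cv2.imwrite(f"pics/{n}0.png",p[:,:,::-1]); np.savez(f"{n}0.npz",p=p,d=d)
    c=env.camera_info(n); print(n,c)
print(env.tip_extent,env.get_state())
E
```

```text
pics
top {'K': array([[476.08061107,   0.        , 320.5918822 ],
       [  0.        , 476.08061107, 231.6487154 ],
       [  0.        ,   0.        ,   1.        ]]), 'k1': -0.053718971655591294, 'R': array([[-1.02260051e-02, -9.99946957e-01, -1.22940115e-03],
       [-9.88521406e-01,  1.02944783e-02, -1.50729736e-01],
       [ 1.50734397e-01, -3.26073698e-04, -9.88574244e-01]]), 't': array([ 90.79125825, 591.91919027, 829.84185934])}
side {'K': array([[614.8327211 ,   0.        , 317.43791491],
       [  0.        , 614.8327211 , 253.2504279 ],
       [  0.        ,   0.        ,   1.        ]]), 'k1': -0.184533473467862, 'R': array([[ 0.95541773, -0.29525185, -0.00181976],
       [-0.15658958, -0.50147036, -0.85088612],
       [ 0.25031315,  0.81323663, -0.52534703]]), 't': array([-526.16675421,  208.02665368,  709.16024471])}
17.0 {'t': 0.1, 'q': array([ 1.19910303,  0.46937951, -0.0485986 ,  1.53358712,  0.02408323,
        1.14100124, -0.08232457]), 'joint_vel': array([ 0.00056097, -0.00158797, -0.00126655, -0.00575403, -0.00090168,
       -0.00170336,  0.00015002]), 'effort': array([ 1.35418748e-03, -5.09171784e+01, -8.08252115e-02, -2.36832190e+01,
       -6.13914127e-02,  3.44964035e-02,  7.01258750e-05]), 'eef_pos': array([ 226.72586555, -635.23354741,  238.58637798]), 'tcp_rot': array([-3.13980281e+00,  4.60124085e-05,  3.42794319e-01]), 'force': array([-0.18376617, -0.76163063,  0.35661216]), 'ft_torque': array([-0.01258489, -0.01079793, -0.00304568]), 'grip_force': 0.0, 'grip_width': 0.9969360517324991}
```

View pics/top0.png

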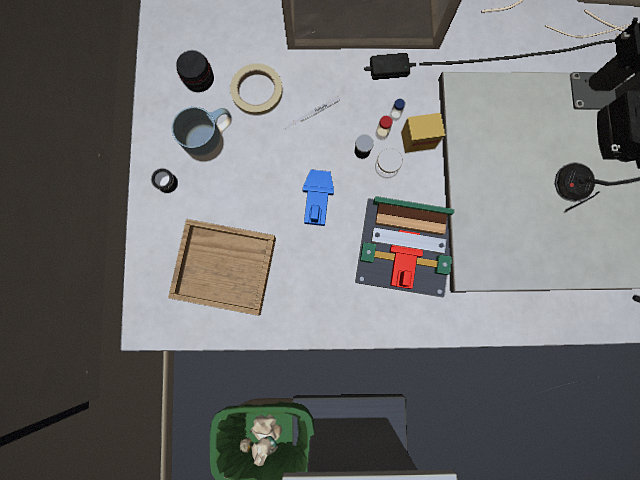

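View pics/side0.png

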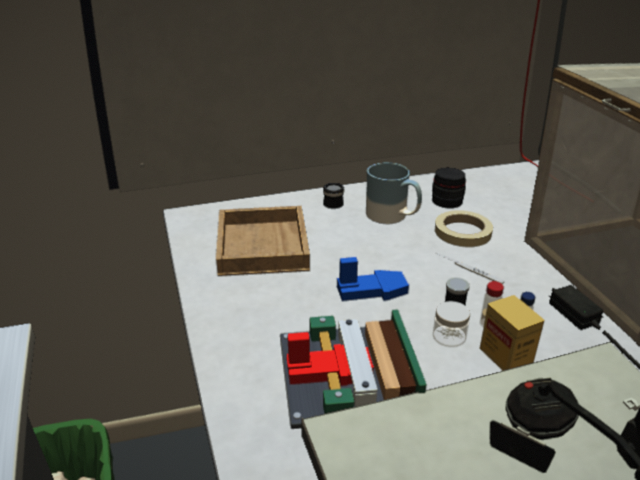

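The top view shows the press at about (405,245) with the red tab at (404,278), the blue wedge at (318,198) and the tray at (223,266). The side view agrees, and there is a raised board to the right of the press. Next I'll measure all of these.

```bash
cat > h.py <<'E'
import numpy as np,cv2
from plant import env
def slopes(n,uv,c=None):
    c=c or env.camera_info(n); k=c["k1"]
    return cv2.undistortPoints(np.float64(uv).reshape(-1,1,2),c["K"],np.array([k,0,0,0.])).reshape(-1,2),c
def onplane(n,uv,z,c=None):
    s,c=slopes(n,uv,c); R,t=c["R"],c["t"]; o=-R.T@t
    d=np.c_[s,np.ones(len(s))]@R
    return o+d*((z-o[2])/d[:,2])[:,None]
def cloud(n,d,c=None):
    v,u=np.mgrid[:480,:640]; s,c=slopes(n,np.c_[u.ravel(),v.ravel()],c)
    P=(np.c_[s,np.ones(len(s))]*d.reshape(-1,1)-c["t"])@c["R"]
    P[d.ravel()==0]=np.nan
    return P.reshape(480,640,3)
def masks(p):
    h=cv2.cvtColor(p,cv2.COLOR_RGB2HSV); H,S,V=[h[...,i].astype(int) for i in range(3)]
    return dict(red=((H<6)|(H>174))&(S>180)&(V>80),blue=(H>100)&(H<125)&(S>170)&(V>80),
      wood=(H>8)&(H<22)&(S>70)&(V>50),dark=(V<95)&(S<70),light=(V>150)&(S<60))
E
python3 - <<'E'
from h import *
np.set_printoptions(precision=1,suppress=True)
z=np.load("top0.npz");p,d=z["p"],z["d"];P=cloud("top",d);m=masks(p)
def box(mask,name,zz):
    n,l,st,_=cv2.connectedComponentsWithStats(mask.astype(np.uint8)); i=1+st[1:,4].argmax()
    uv=np.argwhere(l==i)[:,::-1]; W=onplane("top",uv,zz)[:,:2]
    r=cv2.minAreaRect(W.astype(np.float32)); print(name,st[i],"rect",r,"z med",np.nanmedian(P[l==i][:,2]))
def win(u0,v0,u1,v1):
    w=np.zeros((480,640),bool); w[v0:v1,u0:u1]=1; return w
Z=P[...,2]
print("desk z",np.nanmedian(Z[90:160,280:300]),"board z",np.nanmedian(Z[180:270,480:560]))
box(m["red"]&(Z>62)&win(350,190,460,300),"tab",72)
box(m["red"]&(Z<45)&win(350,245,460,300),"redlow",28)
box(m["blue"]&(Z>50),"bluetab",62)
box(m["wood"]&win(150,200,290,330)&(Z>26),"tray rim",34)
box(m["wood"]&win(150,200,290,330),"tray all",34)
b=win(350,190,452,300)&(Z>4)&(Z<62);box(b,"press z>4",10)
box(m["light"]&win(350,225,452,255)&(Z>30)&(Z<45),"strap",37)
box(win(350,190,456,300)&(Z>39)&(Z<50)&~m["red"],"guide",44)
E
```

```text
desk z 1.0342219763135843 board z 30.288976836562608
tab [402 271  10  15 106] rect ((505.1771240234375, -65.29363250732422), (14.816267967224121, 25.41362762451172), 80.75519561767578) z med 72.88503660844421
redlow [391 245  32  44 732] rect ((527.5098266601562, -69.41585540771484), (59.07310485839844, 74.48505401611328), 79.83502197265625) z med 29.10398630348318
bluetab [310 205   9  14  59] rect ((627.2515258789062, 95.69673919677734), (13.500789642333984, 25.54328155517578), 82.59964752197266) z med 62.57238193528797
tray rim [ 168  219  107   96 1755] rect ((532.138427734375, 268.37567138671875), (170.5351104736328, 149.42752075195312), 78.76145935058594) z med 35.12217105598028
tray all [ 168  219  108   96 7272] rect ((531.7877197265625, 267.06121826171875), (173.10244750976562, 149.4402618408203), 78.68508911132812) z med 7.072585999231495
press z>4 [ 355  190   97  107 7980] rect ((579.4049682617188, -73.9039077758789), (181.69650268554688, 205.6822967529297), 87.07296752929688) z med 29.07805246935108
strap [372 228  74  25 962] rect ((577.2109375, -78.7281723022461), (136.22930908203125, 25.61162757873535), 79.83419036865234) z med 37.807156601974604
guide [374 196  81  19 466] rect ((640.7562866210938, -89.53610229492188), (150.59609985351562, 12.809475898742676), 80.11580657958984) z med 44.363093164232794
```

Run:
```python
from h import *
np.set_printoptions(precision=1,suppress=True)
for n in("top","side"):
    z=np.load(n+"0.npz");P=cloud(n,z["d"]).reshape(-1,3)
    r=np.hypot(P[:,0],P[:,1]);a=np.degrees(np.arctan2(P[:,1],P[:,0]))
    for lo in range(-75,0,10):
        s=(a>lo)&(a<lo+10)&(r>300)
        for r0 in (300,500,600,700,800):
            k=s&(r>r0)&(r<r0+100)
            if k.sum()>20 and np.nanmax(P[k,2])>60: print(n,lo,r0,np.nanmax(P[k,2]))
q=env.get_state()["q"]
for y in(-0.175,-0.175+np.pi): print(env.ik([505,-65,190],[np.pi,0,y]))
```

```text
top -35 600 153.77386958966292
top -35 700 219.31980252055334
top -35 800 238.57459579258335
top -25 700 175.13753819941311
top -15 500 76.21216307615157
top -15 700 83.29178054920159
top -15 800 83.09879936408203
top -5 700 71.97888581654965
top -5 800 71.4653893931247
side -45 700 214.16734641927422
side -35 600 154.03794088428924
side -35 700 220.6212254489014
side -35 800 202.48512780220545
side -15 500 75.20774692176865
side -15 700 80.77585537090884
side -15 800 80.83589740841025
side -5 700 70.94998036357815
side -5 800 71.46023542670585
[ 0.4  0.3 -0.4  2.   0.1  0.9 -1.8]
[ 0.7  0.4 -0.8  1.9  0.3  1.   1.1]
```

Run:
```python
from h import *
np.set_printoptions(precision=2,suppress=True)
pi=np.pi
env.move_to([180,-470,300],[pi,0,0.2]); env.move_to([430,-260,300],[pi,0,0])
env.move_to([500,-64,190],[pi,0,-0.175])
env.set_gripper(0.55)
s=env.get_state();print(s["t"],s["eef_pos"],s["tcp_rot"],s["q"])
c=env.camera_info("wrist");p,d=env.snapshot("wrist");np.savez("w1.npz",p=p,d=d,R=c["R"],t=c["t"])
cv2.imwrite("pics/w1.png",p[:,:,::-1])
P=cloud("wrist",d,c);m=masks(p)["red"]&(P[...,2]>64)
n,l,st,_=cv2.connectedComponentsWithStats(m.astype(np.uint8))
if n>1:
    i=1+st[1:,4].argmax();uv=np.argwhere(l==i)[:,::-1]
    print(st[i],cv2.minAreaRect(onplane("wrist",uv,72,c)[:,:2].astype(np.float32)),np.nanmedian(P[l==i],0))
```

```text
3.9583 [499.98 -63.96 189.96] [ 3.14  0.   -0.17] [ 0.41  0.28 -0.44  1.97  0.15  0.92 -1.85]
[309 218  17  30 194] ((505.9164123535156, -65.8230972290039), (13.129897117614746, 24.352863311767578), 79.93531799316406) [504.92 -67.18  70.79]
```

View pics/w1.png

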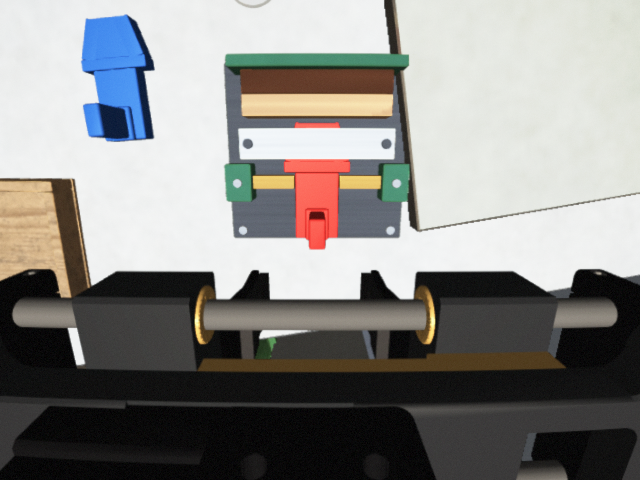

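The wrist view shows the tab at about (317,228), squarely in line with the tool, and both jaws biting on the neck. The two measurements agree, so I'll grip at (505.6,-65.6).

```bash
cat >> h.py <<'E'
Y0=-0.175; ex=np.array([np.cos(Y0),np.sin(Y0),0]); ey=np.array([-np.sin(Y0),np.cos(Y0),0])
G=np.array([505.6,-65.6,52.])
def rep(m=""):
    s=env.get_state();e=s["eef_pos"]-G;f=s["force"]
    print(m,"t%.1f"%s["t"],"x %.1f y %.1f z %.1f"%(e@ex,e@ey,s["eef_pos"][2]),"f",np.round([f@ex,f@ey,f[2]],1),"gw %.3f gf %.1f"%(s["grip_width"],s["grip_force"]));return s
E
python3 - <<'E'
from h import *
env.movel(G+[0,0,50],vel=150); rep("above")
print(env.movel(G,vel=80,until_force=12)); rep("down")
env.set_gripper(0,45); rep("grip")
print(env.movel(G+22*ey,vel=30,until_force=30)); rep("left")
E
```

```text
above t4.8 x 0.5 y 0.2 z 102.5 f [-0.8  0.3  1.2] gw 0.553 gf 0.0
False
down t5.5 x 0.3 y 0.1 z 52.2 f [-0.2 -0.3 -0.1] gw 0.550 gf 0.0
grip t6.2 x 0.0 y -0.2 z 52.1 f [-0.5 -1.7  1. ] gw 0.159 gf 45.0
False
left t7.1 x -0.2 y 15.9 z 52.3 f [ -1.3 -12.7   7.2] gw 0.159 gf 45.0
```

Run:
```python
from h import *
env.dwell(0.4); rep("left settled")
p,d=env.snapshot("wrist"); cv2.imwrite("pics/w2.png",p[:,:,::-1])
print(env.movel(G-22*ey,vel=40,until_force=60)); rep("right"); env.dwell(0.4); rep("right settled")
p,d=env.snapshot("wrist"); cv2.imwrite("pics/w3.png",p[:,:,::-1])
a=cv2.imread("pics/w2.png")[100:300,150:470]; b=cv2.imread("pics/w3.png")[100:300,150:470]
cv2.imwrite("pics/w23.png",np.vstack([a,b]))
```

```text
left settled t7.5 x -0.3 y 15.9 z 52.2 f [ -0.1 -13.2   7. ] gw 0.158 gf 45.0
False
right t8.8 x 0.2 y -17.9 z 52.2 f [-0.9 10.   2. ] gw 0.157 gf 45.0
right settled t9.2 x 0.2 y -17.8 z 52.2 f [-0.2  9.6  1.7] gw 0.158 gf 45.0
```

View pics/w23.png

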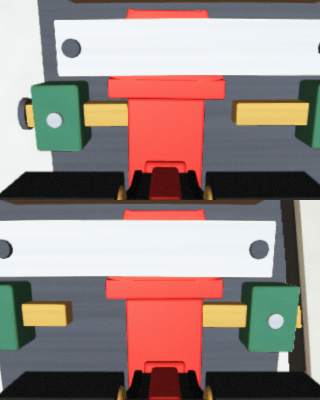

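Both stops were reached: +15.9 and -17.8, 33.7 mm of travel against the 32 expected, and the left jaw stayed back. The middle is therefore at about y = -1, so I'll return there and pull out.

Run:
```python
from h import *
M=G-1.0*ey
env.movel(M,vel=60); rep("mid")
p,d=env.snapshot("wrist"); cv2.imwrite("pics/w4.png",p[100:300,150:470,::-1])
print(env.movel(M-20*ex,vel=50,until_force=25)); rep("out20")
```

```text
mid t9.7 x 0.1 y -0.0 z 52.1 f [-0.9  1.9  3.7] gw 0.154 gf 45.0
False
out20 t10.3 x -21.3 y -1.4 z 52.1 f [-2.8 -1.3  6.4] gw 0.160 gf 45.0
```

View pics/w4.png

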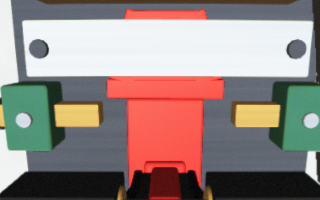

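Both jaws are back: the gaps at (102–231) clear the shoulder at (108–224). I'll pull it fully out, lift, and carry it to the tray.

Run:
```python
from h import *
pi=np.pi;M=G-1.0*ey
print(env.movel(M-64*ex,vel=80,until_force=25)); rep("out64")
env.set_gripper(0,60)
env.movel(M-64*ex+[0,0,80],vel=120); rep("lift")
yt=-0.197; T=np.array([532.1,268.4,0])-38.5*np.array([np.cos(yt),np.sin(yt),0])
print(T)
env.movel(np.r_[T[:2],132],frame=[pi,0,yt],vel=170); s=rep("over")
print(s["eef_pos"],s["tcp_rot"],s["q"])
c=env.camera_info("wrist");p,d=env.snapshot("wrist");np.savez("w5.npz",p=p,d=d,R=c["R"],t=c["t"]);cv2.imwrite("pics/w5.png",p[:,:,::-1])
p,d=env.snapshot("side");cv2.imwrite("pics/s5.png",p[100:460,130:500,::-1])
```

```text
False
out64 t11.0 x -65.8 y -1.1 z 52.0 f [-4.7 -0.8  9.5] gw 0.159 gf 45.0
lift t12.1 x -64.8 y -1.2 z 131.3 f [ 0.3 -0.1 -1.4] gw 0.149 gf 60.0
[494.34466028 275.9355373    0.        ]
over t14.2 x -70.3 y 333.4 z 132.0 f [ 0.4 -1.1 -0.9] gw 0.155 gf 60.0
[494.43923251 274.99370313 131.95316958] [ 3.14090417e+00 -7.24674352e-06 -1.98198363e-01] [-0.21181519  0.45654399 -0.48072255  1.88282113  0.27129714  0.86701074
 -2.59682213]
```

View pics/w5.png

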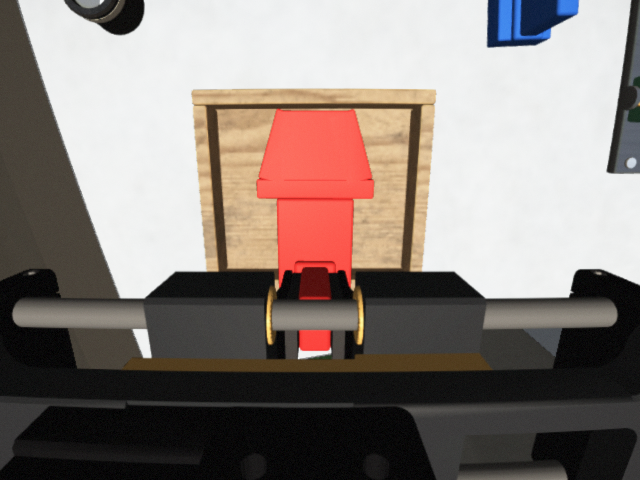

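View pics/s5.png

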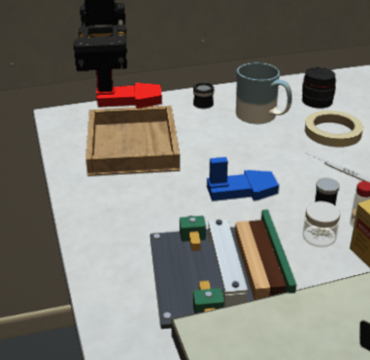

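The wrist view shows the wedge level and lined up over the tray, with its thin end at (315,110). The side view agrees and shows the press empty. I'll check for slip using depth, then lower it.

```bash
cat > chk.py <<'E'
from h import *
np.set_printoptions(precision=1,suppress=True)
z=np.load("w5.npz");c=dict(env.camera_info("wrist"),R=z["R"],t=z["t"]);P=cloud("wrist",z["d"],c);m=masks(z["p"])
yt=-0.197;tx=np.array([np.cos(yt),np.sin(yt),0]);ty=np.array([-np.sin(yt),np.cos(yt),0]);g=np.array([494.4,275,0])
k=m["red"]&(np.arange(480)<265)[:,None];Q=P[k];Q=Q[~np.isnan(Q[:,0])]
f=Q[(Q@tx-g@tx)>5];print("red ahead: x",np.percentile((f-g)@tx,[1,99.5]),"y",np.percentile((f-g)@ty,[1,99]))
for a in(10,25,40,51,60,75,88):
    b=f[abs((f-g)@tx-a)<2.5];print(a,np.median(b[:,2]) if len(b) else None)
w=m["wood"]&(P[...,2]>28)&(P[...,2]<40)&(np.arange(480)<265)[:,None];w[:,:150]=0;w[:,470:]=0
Q=(P[w]-g);print("rim x max",np.nanpercentile(Q@tx,99.5),"y",np.nanpercentile(Q@ty,[.5,99.5]))
E
python3 chk.py
```

```text
red ahead: x [11.2 89.6] y [-27.8  28.1]
10 107.2205145043977
25 106.90458029956044
40 106.99981751237243
51 107.09308664667445
60 107.5074324248081
75 107.112814206543
88 106.73767842724858
rim x max 112.4012652668624 y [-82.2  85.5]
```

```bash
python3 - <<'E'
from h import *
p0=np.array([494.4,276.,0])
env.movel(p0+[0,0,60],vel=120); print(env.movel(p0+[0,0,45],vel=30,until_force=6)); s=rep("down")
env.set_gripper(0.5); rep("open"); print(env.get_state()["eef_pos"])
env.movel(p0+[0,0,170],vel=150); rep("up")
c=env.camera_info("wrist");p,d=env.snapshot("wrist");np.savez("w5.npz",p=p,d=d,R=c["R"],t=c["t"])
p,d=env.snapshot("side");cv2.imwrite("pics/s6.png",p[100:460,130:500,::-1])
E
python3 chk.py
```

```text
True
down t15.5 x -70.3 y 334.4 z 47.1 f [-0.5 -0.   4.3] gw 0.159 gf 59.9
open t16.3 x -71.0 y 333.7 z 46.3 f [-0.4 -1.   0.8] gw 0.495 gf 0.0
[493.77985809 275.39995805  46.32523147]
up t17.3 x -71.0 y 333.8 z 169.1 f [ 0.2  0.4 -0.5] gw 0.501 gf 0.0
red ahead: x [ 5.4 56.5] y [-17.3  27.7]
10 49.6436281498939
25 22.272946989608716
40 None
51 None
60 None
75 None
88 None
rim x max 112.34111278780681 y [-82.2  85.5]
```

View pics/s6.png

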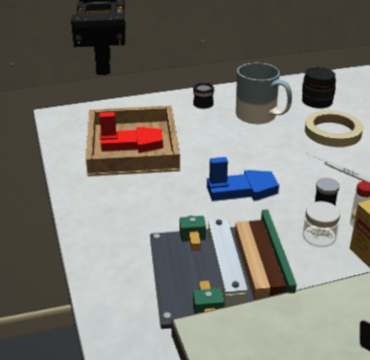

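The side view shows the red wedge flat in the tray at about (132,137), with its top at 22 mm (23 expected). The blue wedge hasn't moved and the gripper is clear.

```bash
python3 -c "
from plant import env
print(env.sign_off())"
```

```text
the job is handed in; nothing more can be done
None
```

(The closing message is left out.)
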